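# Charge the wide grinding jar with milling balls using the scoop

### The arm

A 6-joint arm with a two-finger parallel gripper is mounted at the origin on a cart in front of the work surface, level with it; the furniture and walls round the work are solid. World frame = base frame: x ahead of the robot, y to its left, z up, the work surface at z = 0. Lengths are in mm, angles in rad, forces in N, time in s.
With the tool pointing down it reaches from about 275 to 1000 mm from the base axis. Payload 8.4 kg.
Tool frame: the origin (TCP) lies at the very end of the fingers, on their centre line; the grasp point (between the pads) lies 19 mm behind it (r.pinch_z is the distance from the TCP to the grasp point, in mm); z points along the fingers, y is the line along which they close (so a half turn about z gives the same grasp; the last joint's range is limited). The gripper opens to 85 mm and grips with 20 to 120 N. Pads are 22 mm wide; open, the fingers measure 114 mm over their backs; the gripper's body (76 mm by 85 mm) begins 54 mm behind the grasp point. The pads swing forward as they close: fully open they stand 13 mm farther back than shut.
Start: joints at [-1.235, 0.353, 1.633, -0, 1.155, -0.002], TCP at [207.131, -589.682, 231.281] pointing down, gripper open.
Joint ranges: [-2.63, 2.63], [-0.92, 2.1], [0.06, 2.66], [-1.3, 4.44], [0, 2.69], [-3.02, 3.02]. Speed limits (rad/s): [2.22, 2.22, 2.79, 3.14, 3.14, 3.14].

### API

Orientations are given as [roll, pitch, yaw] about the fixed x, y, z axes, in that order (R = Rz(yaw) Ry(pitch) Rx(roll)).
In Python, from rig import r gives the robot as it stands.
- The arm moves only by the tool carry_out, never from a script. Its argument "series" is a list of rows, each a list of 7 numbers: the turn, a rotation vector about the tool's x, y, z as a fraction of full scale, then the shift along the tool's x, y, z as a fraction of full scale, then the gripper command: -1 is fully open, 1 is shut, values between are in proportion. A call has 1 to 8 rows; each row is the pose to reach, as a shift and turn from the pose commanded when the call began, along the tool's axes at that moment, turning the shorter way round; what a row does not reach only later rows make up. Full scale, the value 1, is 0.25 m for a shift and pi rad for a turn. A row lasts 1/8 s, in which the tool goes at most 62.5 mm and 10.7 degrees, less where a joint would pass 70% of its speed; a pose out of reach is approached as far as the arm can. A call with a number of a shift or a turn outside -1 to 1 is refused whole. A call with a gripper value outside its range is refused whole. The fingers move at their own pace and stop on an object; "force" is the grip in N (left out, the last holds). Time passes only in rows, so rows that repeat a pose let the fingers close. It gives the time, the measured TCP pose, the force, the opening and the grip force at its end, in the units of the state.
- r.sense(): the state, without advancing time (a new reading comes with each control period).
- r.grab_frame(name): name is "side" or "top"; returns the picture (480x640x3 uint8, red, green, blue); there is no depth.
- r.get_calibration(name): a dict with "K" (3x3 intrinsics, pixels), "pose" (4x4, takes a point from camera to world coordinates). Camera axes: x right, y up, looking along -z (the intrinsics and any distortion apply to the point x, -y, -z); pixel columns grow to the right and rows downward; lengths in mm; the calibration is good to about 2 mm. A picture is of the moment at which its call begins. get_calibration takes no time and is no camera call.
- r.sign_off(): hands the job in; it is judged then, once.
Trained networks look in the newest picture that a camera, given by its name, has taken for a name from the list of things; names that differ only in an ending like _2 or _b are one class to them, and where a whole thing is asked for, a point or a joint stands for the part that bears it (a point fixed in the world has none). Each returns a list of dicts, best first, with "score" (0 to 1); they miss things now and then, are a little off and sometimes report something else, mostly with a low value. They report only what shows in the picture. A call takes as long as a camera call.
- r.silhouettes(camera, label): "region" (480x640 bool, what is visible of it) and "position" ([row, column] in pixels, amid what is visible of it).
The state is a dict: "clock": time; "qpos": joint angles; "qvel": joint speeds; "joint_efforts": joint torques, N m; "eef_pos": TCP position; "tcp_rot": TCP orientation; "contact_force": force on the tool from outside, world axes, zero at the start; "wrist_torque": the same for the moment, N m; "opening": opening from 0.0 (shut) to 1.0 (fully open); "grasp_force": force on a finger pad.
Only numpy, scipy, OpenCV 4.12 (cv2) and the standard library are available. Lean on these libraries where they do the work, as an engineer would, in place of code of your own. Each camera call takes 0.05 s, during which the arm holds its last target. There are 200 camera calls.

### The job

Use the small scoop to take the three milling balls out of the trough and tip them into the wide steel grinding jar, not the narrow one; do not touch the balls with the gripper and do not shove the jar about. Then stand the scoop upright on the open worktop again and let go of it.

Things in the scene. Friction and masses are not known exactly. Their poses are not given: they have to be found in the camera images.
- scoop_grip (a point): hooded steel scoop, 120 g: centre of its black upright grip (24 x, 16 y, 64 mm tall), 90 mm over the scoop's underside. x to the nose, z up. Pinch the 16 mm. Flat pan 80x58 mm, floor 1.6: lip 62 mm ahead of this point, back wall 18 mm behind; side walls 32 mm high, none in the front 30 mm; hood over the rear 36 mm. Balls stay in with the nose 15 deg up, roll out 40 deg down
- trough: fixed grey trough, long axis x; origin under its centre, at worktop height. Floor inside 210 (x) by 68 mm, 15 mm over the worktop; rim 42 mm over it. Upright walls all round; 230x88 mm over its rim flange. Its +x end points to the robot's left within 12 deg
- wide_jar: wide open steel grinding jar, outside 108 mm (collar 116), inside 96 mm, 60 mm tall, floor 8 mm thick; origin at the centre of its underside; loose, 0.95 kg. To the left of the trough, nearer or farther. The narrow tall steel jar near it (62x85 mm) is not the one
- ball0_center (a point): white ceramic milling ball, 24 mm sphere, 28 g, smooth and slippery, one of three alike, loose on the trough's floor in the half towards the trough's +x end; point: its centre
- ball1_center (a point): white ceramic milling ball, 24 mm sphere, 28 g, smooth and slippery, one of three alike, loose on the trough's floor in the half towards the trough's +x end; point: its centre
- ball2_center (a point): white ceramic milling ball, 24 mm sphere, 28 g, smooth and slippery, one of three alike, loose on the trough's floor in the half towards the trough's +x end; point: its centre

How it is judged:
By the outcome, as a careful person would: the job done as asked, in the order asked, and still so for the second after the job is handed in, with the robot touching nothing.
It also fails if it takes over 61 s, if anything falls off the work surface, if the arm or the gripper's body presses on something with over 40 N, if the wrist force passes 120 N, or if a joint passes its speed limit or range.

## Working session

There is one attempt and no reset: what is moved stays moved. The work goes in short steps, Python scripts to look and compute and a tool call to move; the robot and the scene stay as the last step left them, time stands still between calls to the robot, and variables do not carry over. Pictures are saved under pics/ and viewed, at most 10 in all, crops included, and the job is handed in when it is done.

Besides the shell and the picture viewer there is one more tool, called after ">>>" as a command line: name --pt "numbers of a row" for each row, then --argument value for the rest. carry_out: Moves the arm, as the interface text tells. Its arguments: {"type":"object","properties":{"series":{"type":"array"},"force":{"type":"number"}},"required":["series"]}

```bash
ls; mkdir -p pics; python3 - <<'E'
from rig import r
import cv2,numpy as np
for n in("side","top"):
    im=r.grab_frame(n); cv2.imwrite(f"pics/{n}0.png",im[:,:,::-1])
    c=r.get_calibration(n); print(n,np.round(c["K"],1).tolist(),np.round(c["pose"],3).tolist(),[k for k in c])
    for l in("scoop_grip","trough","wide_jar","ball0_center"):
        for d in r.silhouettes(n,l)[:4]:
            ys,xs=np.nonzero(d["region"]); print(n,l,round(d["score"],2),np.round(d["position"]),len(ys),xs.min(),xs.max(),ys.min(),ys.max())
print(r.sense())
E
```

```text
pics
side [[471.2, 0.0, 317.6], [0.0, 471.2, 238.4], [0.0, 0.0, 1.0]] [[-0.975, 0.088, -0.206, 344.537], [-0.224, -0.433, 0.873, 753.491], [-0.012, 0.897, 0.441, 460.987], [0.0, 0.0, 0.0, 1.0]] ['K', 'pose']
side scoop_grip 0.7 [218. 368.] 818 353 380 174 233
side trough 0.66 [279. 334.] 3557 303 368 239 319
side wide_jar 0.59 [415. 316.] 8766 268 368 363 471
top [[555.8, 0.0, 319.0], [0.0, 555.8, 228.9], [0.0, 0.0, 1.0]] [[0.001, 0.984, -0.178, 326.128], [-1.0, -0.001, -0.012, 16.491], [-0.012, 0.178, 0.984, 1119.816], [0.0, 0.0, 0.0, 1.0]] ['K', 'pose']
top scoop_grip 0.89 [260. 458.] 1379 431 486 241 280
top trough 0.83 [249. 321.] 4932 261 379 228 276
top trough 0.27 [260. 456.] 1404 431 486 242 281
top wide_jar 0.93 [269. 154.] 3039 119 183 240 300
{'clock': 0.5, 'qpos': array([-1.23539559e+00,  3.53048013e-01,  1.63341674e+00, -3.13886541e-05,
        1.15519527e+00, -2.36440711e-03]), 'qvel': array([ 0.00074925, -0.00152848, -0.00049494, -0.00147597,  0.00233013,
       -0.00138022]), 'joint_efforts': array([-2.45835872e-03, -6.04700089e+01, -3.42184460e+01, -3.26825739e-04,
        2.22039671e-03,  4.24772196e-06]), 'eef_pos': array([ 207.1207996 , -589.67331442,  231.24378624]), 'tcp_rot': array([-3.14152522e+00,  2.85564424e-05,  3.37777815e-01]), 'contact_force': array([-0.20011016, -0.14988192,  0.78316751]), 'wrist_torque': array([0.05403336, 0.02961481, 0.01791801]), 'grasp_force': 0.0, 'opening': 1.0019199592952284}
```

```bash
python3 - <<'E'
import cv2,numpy as np
a=cv2.imread("pics/top0.png")[190:340,90:510]; b=cv2.imread("pics/side0.png")
a=cv2.resize(a,(800,286),interpolation=cv2.INTER_CUBIC)
b=cv2.resize(b[150:480,220:480],(246,312))
cv2.imwrite("pics/c0.png",a)
cv2.imwrite("pics/s0.png",cv2.resize(cv2.imread("pics/side0.png")[150:480,200:480],(509,600)))
E
```

```text
(no output)
```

View pics/c0.png

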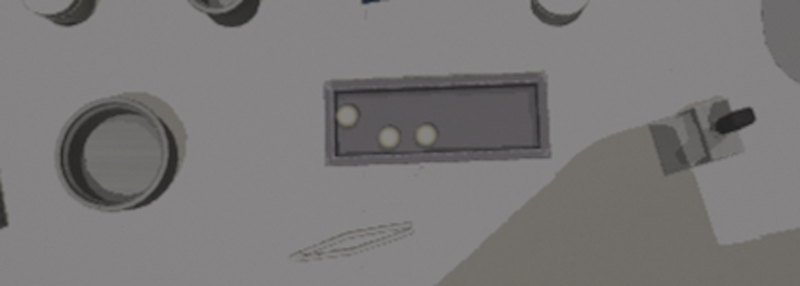

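View pics/s0.png

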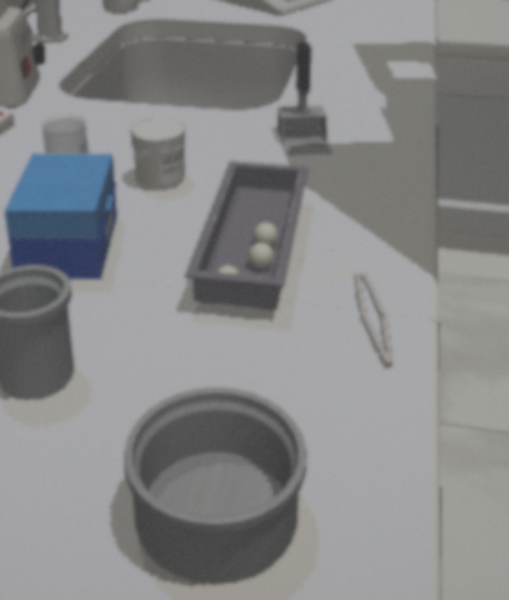

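The top view (800 px wide crop) shows the scoop at right with its nose to the left, around (695,135). The trough is at (437,118), with balls at (347,115), (389,137) and (426,135). The wide jar is at (117,153) and the narrow one beyond the top edge. The side view agrees.

```bash
cat > h.py <<'E'
import numpy as np,cv2
from scipy.spatial.transform import Rotation as R
from rig import r
def ray(n,row,col):
    c=r.get_calibration(n);K=np.array(c["K"]);P=np.array(c["pose"])
    d=np.array([(col-K[0,2])/K[0,0],-(row-K[1,2])/K[1,1],-1.]);return P[:3,3],P[:3,:3]@d
def onz(n,row,col,z):
    o,d=ray(n,row,col);return o+d*(z-o[2])/d[2]
def tri(p,q):
    (a,u),(b,v)=ray(*p),ray(*q);u=u/np.linalg.norm(u);v=v/np.linalg.norm(v)
    s=np.linalg.lstsq(np.c_[u,-v],b-a,rcond=None)[0];x,y=a+s[0]*u,b+s[1]*v
    return (x+y)/2,np.linalg.norm(x-y)
def proj(n,X):
    c=r.get_calibration(n);K=np.array(c["K"]);P=np.array(c["pose"]);p=P[:3,:3].T@(np.asarray(X,float)-P[:3,3])
    return np.array([K[1,1]*-p[1]/-p[2]+K[1,2],K[0,0]*p[0]/-p[2]+K[0,2]]) # row,col
def move(pos,Rm,s=None):
    "row numbers from the present pose to TCP pos, rotation Rm"
    s=s or r.sense();R0=R.from_euler("xyz",s["tcp_rot"])
    return np.round(np.r_[(R0.inv()*Rm).as_rotvec()/np.pi,R0.inv().apply(np.asarray(pos)-s["eef_pos"])/250],4)
E
python3 - <<'E'
from h import *
T=cv2.imread("pics/top0.png");S=cv2.imread("pics/side0.png")
def blobs(im,box,f,mn):
    y0,y1,x0,x1=box;m=np.zeros(im.shape[:2],np.uint8);m[y0:y1,x0:x1]=f(im[y0:y1,x0:x1].astype(int))
    n,l,st,c=cv2.connectedComponentsWithStats(m);return [(c[i][::-1].round(1),st[i].tolist(),cv2.minAreaRect(np.argwhere(l==i)[:,::-1].astype(np.float32))) for i in range(1,n) if st[i][4]>mn]
print("grip top",g:=blobs(T,(235,285,425,495),lambda a:a.max(2)<60,40))
print("grip side",h:=blobs(S,(165,215,350,385),lambda a:a.max(2)<60,40))
bt=blobs(T,(228,280,262,380),lambda a:a.min(2)>125,30);print("balls top")
for b in bt:print(b[0],b[1],onz("top",*b[0],27).round(1))
bs=blobs(S,(255,305,305,360),lambda a:a.min(2)>130,20);print("balls side")
for b in bs:print(b[0],b[1],onz("side",*b[0],27).round(1))
if g and h:print("grip",tri(("top",*g[0][0]),("side",*h[0][0])))
r.grab_frame("top");r.grab_frame("side")
for l,z in(("trough",42),("wide_jar",60),("scoop_grip",10)):
    a=r.silhouettes("top",l)[0]["region"]
    c=max(cv2.findContours(a.astype(np.uint8),0,2)[0],key=cv2.contourArea)
    bx=cv2.boxPoints(cv2.minAreaRect(c));w=np.array([onz("top",v,u,z) for u,v in bx])
    print(l,w.round(1).tolist(),"mean",w.mean(0).round(1),"sides",np.linalg.norm(w-np.roll(w,1,0),axis=1).round(1))
    if l=="wide_jar":print("jar top centroid/box",cv2.boundingRect(c))
E
```

```text
grip top [(array([253.1, 475.2]), [465, 247, 21, 13, 177], ((474.9000244140625, 253.1999969482422), (9.17060375213623, 21.187259674072266), 71.56504821777344))]
grip side [(array([186.2, 366.3]), [364, 175, 5, 24, 96], ((366.0, 186.5), (23.0, 4.0), 90.0))]
balls top
[228.7 285.3] [262, 228, 63, 4, 128] [524.8  97.4  27. ]
[242.7 378.6] [377, 228, 3, 37, 57] [496.3 -88.5  27. ]
[277.3 332.1] [262, 273, 118, 7, 461] [427.5   4.1  27. ]
balls side
[267.3 309.6] [305, 255, 15, 37, 293] [534.4  16.   27. ]
[275.6 346. ] [342, 272, 9, 8, 50] [463.2  31.9  27. ]
[287.1 343.7] [339, 284, 10, 8, 55] [460.4  70.8  27. ]
[299.8 358.5] [357, 293, 3, 12, 21] [429.7 104.4  27. ]
[298.  325.2] [321, 296, 9, 5, 32] [484.5 110.5  27. ]
grip (array([ 467.21529171, -261.03193345,   92.34228941]), np.float64(1.709610939166738))
trough [[517.3, 149.3, 42.0], [526.1, -84.4, 42.0], [436.2, -86.2, 42.0], [427.5, 144.0, 42.0]] mean [476.8  30.7  42. ] sides [ 90.  233.8  89.9 230.3]
wide_jar [[495.0, 417.4, 60.0], [494.9, 292.9, 60.0], [381.4, 287.8, 60.0], [381.4, 410.0, 60.0]] mean [438.2 352.   60. ] sides [113.9 124.5 113.6 122.1]
jar top centroid/box (119, 241, 65, 60)
scoop_grip [[476.9, -193.8, 10.0], [511.5, -298.3, 10.0], [453.8, -314.2, 10.0], [419.7, -210.7, 10.0]] mean [ 465.5 -254.2   10. ] sides [ 59.6 110.1  59.9 109. ]
```

```bash
cat > ov.py <<'E'
from h import *
def poly(im,n,c,yaw,x0,x1,hw,z,col,s,off):
    A=R.from_euler("z",yaw,degrees=True)
    p=[proj(n,A.apply([x,y,0])+[c[0],c[1],z]) for x,y in((x0,-hw),(x1,-hw),(x1,hw),(x0,hw))]
    cv2.polylines(im,[np.int32([[((q[1]-off[0]+.5)*s),((q[0]-off[1]+.5)*s)] for q in p])],True,col,1)
E
python3 - <<'E'
from ov import *
T=cv2.imread("pics/top0.png")
off=(250,220);s=5
a=cv2.resize(T[220:284,250:390],None,fx=s,fy=s,interpolation=cv2.INTER_CUBIC);a=cv2.convertScaleAbs(a,alpha=1.5)
C=(476.8,30.7);Y=92.1
poly(a,"top",C,Y,-115,115,44,42,(0,0,255),s,off);poly(a,"top",C,Y,-105,105,34,42,(0,255,0),s,off);poly(a,"top",C,Y,-105,105,34,15,(255,255,0),s,off)
o2=(420,230);b=cv2.resize(T[230:290,420:500],None,fx=4,fy=4,interpolation=cv2.INTER_CUBIC);b=cv2.convertScaleAbs(b,alpha=1.5)
G=(467.2,-261)
poly(b,"top",G,108.3,-18,62,29,1,(0,0,255),4,o2);poly(b,"top",G,108.3,-12,12,8,122,(0,255,0),4,o2);poly(b,"top",G,108.3,-12,12,8,58,(0,255,0),4,o2)
o3=(100,230);c=cv2.resize(T[230:310,100:200],None,fx=3,fy=3,interpolation=cv2.INTER_CUBIC);c=cv2.convertScaleAbs(c,alpha=1.5)
t=np.linspace(0,6.28,60)
for rad,z,col in((58,60,(0,0,255)),(48,60,(0,255,0)),(54,0,(255,255,0))):
    p=[proj("top",[438+rad*np.cos(k),352+rad*np.sin(k),z]) for k in t];cv2.polylines(c,[np.int32([[(q[1]-99.5)*3,(q[0]-229.5)*3] for q in p])],True,col,1)
W=np.zeros((570,700,3),np.uint8);W[:320]=a;W[325:565,:320]=b;W[325:565,330:630]=c;cv2.imwrite("pics/ov1.png",W)
E
```

```text
(no output)
```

View pics/ov1.png

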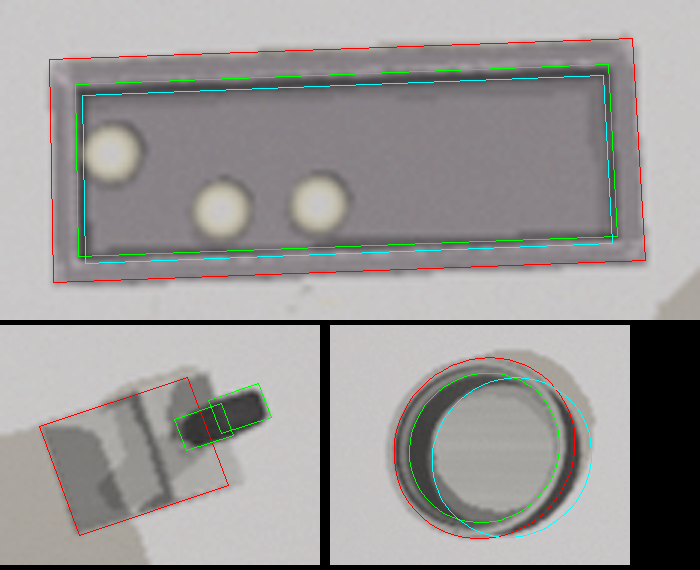

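The models lie on the picture to within about 2 mm. The trough centre is (477,31) with yaw 92°, the jar is at (437,351), and the scoop grip is at (467,-261,91) with yaw 108°.

```bash
cat >> h.py <<'E'
def down(yaw):return R.from_euler("xyz",[180,0,yaw],degrees=True)
E
python3 -c "
from h import *
print(move((340,-430,190),down(65)))"
```

```text
[ 0.      0.     -0.2536  0.7132 -0.4265  0.1652]
```

>>> carry_out --pt "0 0 -0.254 0.713 -0.426 0.165 -0.3" --pt "0 0 -0.254 0.713 -0.426 0.165 -0.3" --pt "0 0 -0.254 0.713 -0.426 0.165 -0.3" --pt "0 0 -0.254 0.713 -0.426 0.165 -0.3" --pt "0 0 -0.254 0.713 -0.426 0.165 -0.3" --pt "0 0 -0.254 0.713 -0.426 0.165 -0.3" --force 60

```text
clock: 1.5
eef_pos: [340.3, -429.9, 190.1]
tcp_rot: [3.141, 0.0, 1.136]
contact_force: [-0.8, 0.1, -0.8]
opening: 0.648
grasp_force: 0.0
```

```bash
python3 -c "
from h import *
print(move((467,-261,145),down(108.3)),r.sense())"
```

```text
[ 0.000e+00  1.000e-04 -2.401e-01  8.263e-01  1.749e-01  1.804e-01] {'clock': 1.5, 'qpos': array([-9.03910669e-01,  2.79393691e-01,  1.83888551e+00, -6.59178036e-05,
        1.02311919e+00, -4.69111160e-01]), 'qvel': array([-0.01639553, -0.00038686, -0.00479561, -0.00149053, -0.00060537,
        0.02809465]), 'joint_efforts': array([ 6.78522941e-01, -5.21908092e+01, -3.10236847e+01,  3.69907951e-02,
        1.51659676e-02, -4.42616399e-01]), 'eef_pos': array([ 340.33068759, -429.93813118,  190.11844018]), 'tcp_rot': array([3.14144483e+00, 1.38025431e-04, 1.13603113e+00]), 'contact_force': array([-0.84212199,  0.09853949, -0.76343462]), 'wrist_torque': array([-0.00172441,  0.02856737, -0.0124015 ]), 'grasp_force': 0.0, 'opening': 0.6480603156223962}
```

>>> carry_out --pt "0 0 -0.24 0.826 0.175 0.18 -0.3" --pt "0 0 -0.24 0.826 0.175 0.18 -0.3" --pt "0 0 -0.24 0.826 0.175 0.18 -0.3" --pt "0 0 -0.24 0.826 0.175 0.18 -0.3" --pt "0 0 -0.24 0.826 0.175 0.18 -0.3" --pt "0 0 -0.24 0.826 0.175 0.18 -0.3"

```text
clock: 2.25
eef_pos: [466.4, -262.1, 145.2]
tcp_rot: [-3.142, 0.0, 1.886]
contact_force: [-0.9, -0.2, -0.3]
opening: 0.651
grasp_force: 0.0
```

```bash
python3 - <<'E'
from h import *
T=r.grab_frame("top")[:,:,::-1].copy();S=r.grab_frame("side")[:,:,::-1].copy()
s=r.sense();print(s["eef_pos"],s["tcp_rot"],move((467,-261,71),down(108.3)))
a=cv2.resize(S[100:250,290:440],None,fx=3,fy=3,interpolation=cv2.INTER_CUBIC);a=cv2.convertScaleAbs(a,alpha=1.4)
cv2.imwrite("pics/pre.png",a)
E
```

```text
[ 466.25292267 -262.4542978   145.36080563] [3.14140458e+00 5.20085514e-04 1.88592896e+00] [ 1.000e-04  2.000e-04 -1.400e-03  4.800e-03  4.600e-03  2.974e-01]
```

View pics/pre.png

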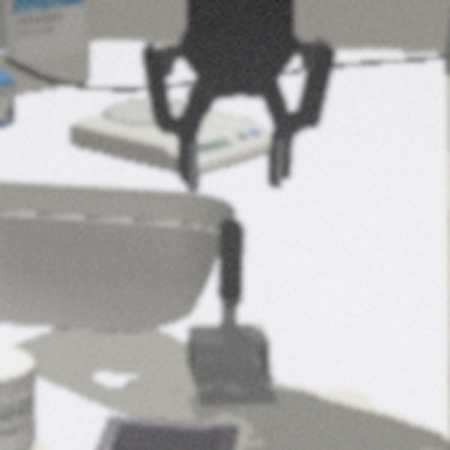

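The fingers (crop x 190 and 278) straddle the grip (x 231), so the grasp is centred. I'll descend and close.

>>> carry_out --pt "0 0 0 0.005 0.004 0.15 -0.3" --pt "0 0 0 0.005 0.004 0.297 -0.3" --pt "0 0 0 0.005 0.004 0.297 -0.3" --pt "0 0 0 0.005 0.004 0.297 1" --pt "0 0 0 0.005 0.004 0.297 1" --pt "0 0 0 0.005 0.004 0.297 1" --pt "0 0 0 0.005 0.004 0.297 1" --pt "0 0 0 0.005 0.004 0.297 1"

```text
clock: 3.35
eef_pos: [468.0, -260.3, 72.0]
tcp_rot: [3.14, 0.002, 1.89]
contact_force: [-2.1, -0.2, 7.9]
opening: 0.176
grasp_force: 61.1
```

```bash
python3 - <<'E'
from h import *
s=r.sense();print(s)
# entry point in trough: nose +x ; grip centre along trough axis
C=np.array([476.8,30.7]);u=np.array([np.cos(np.radians(92.1)),np.sin(np.radians(92.1))])
for t in(-85,-60,0,30,43):print(t,(C+t*u).round(1))
print("lift",move((s["eef_pos"][0],s["eef_pos"][1],160),down(108)))
E
```

```text
{'clock': 3.35, 'qpos': array([-5.10246081e-01,  4.25166025e-01,  1.95051282e+00, -3.60278111e-04,
        7.63973942e-01, -8.29107578e-01]), 'qvel': array([-0.00134315,  0.00027538,  0.0017586 , -0.00091574,  0.00161383,
       -0.00162934]), 'joint_efforts': array([ 6.76612761e-01, -5.14666843e+01, -2.26632571e+01,  2.89600370e-01,
       -3.81953074e-01, -1.86091382e-02]), 'eef_pos': array([ 467.95771837, -260.28636396,   72.00456781]), 'tcp_rot': array([3.14046637e+00, 1.59900681e-03, 1.88991684e+00]), 'contact_force': array([-2.09403332, -0.16917539,  7.85111525]), 'wrist_torque': array([-0.12031639,  0.23076939,  0.01347129]), 'grasp_force': 61.051636934280396, 'opening': 0.17637022465409805}
-85 [479.9 -54.2]
-60 [479.  -29.3]
0 [476.8  30.7]
30 [475.7  60.7]
43 [475.2  73.7]
lift [ 0.0004  0.0005  0.0016 -0.0006  0.0004 -0.352 ]
```

```bash
python3 - <<'E'
from h import *
C=np.array([476.8,30.7]);u=np.array([np.cos(np.radians(92.1)),np.sin(np.radians(92.1))]);v=np.array([-u[1],u[0]])
for p in((250.4,272.2),(261.9,294.2),(260.9,313.6)):
    d=onz("top",*p,27)[:2]-C;print(d@u,d@v)
p=C-82*u;print(p,move((*p,150),down(92.1)))
E
```

```text
91.99959492391689 -7.61495266628718
48.940791716173614 16.97989759078034
10.515875287064068 16.425401035880608
[479.80478411 -51.24492829] [ 4.000e-04  5.000e-04  8.990e-02  7.786e-01  3.077e-01 -3.129e-01]
```

>>> carry_out --pt "0 0 0 0 0 -0.18 1" --pt "0 0 0 0 0 -0.313 1" --pt "0 0 0.03 0.22 0.09 -0.313 1" --pt "0 0 0.06 0.44 0.18 -0.313 1" --pt "0 0 0.09 0.62 0.25 -0.313 1" --pt "0 0 0.09 0.779 0.308 -0.313 1" --pt "0 0 0.09 0.779 0.308 -0.313 1" --pt "0 0 0.09 0.779 0.308 -0.313 1"

```text
clock: 4.35
eef_pos: [479.4, -50.8, 149.3]
tcp_rot: [3.141, 0.0, 1.608]
contact_force: [-0.2, 0.4, -0.6]
opening: 0.178
grasp_force: 59.8
```

```bash
python3 - <<'E'
from ov import *
T=r.grab_frame("top")[:,:,::-1].copy();S=r.grab_frame("side")[:,:,::-1].copy()
s=r.sense();print(s["eef_pos"],s["tcp_rot"],s["opening"],s["contact_force"])
g=s["eef_pos"];z=g[2]-72;Y=np.degrees(s["tcp_rot"][2])
C=(476.8,30.7)
poly(T,"top",g,Y,-18,62,29,z,(0,0,255),1,(0,0))
def crop(im,x0,y0,x1,y1,f):return cv2.convertScaleAbs(cv2.resize(im[y0:y1,x0:x1],None,fx=f,fy=f,interpolation=cv2.INTER_CUBIC),alpha=1.4)
a=crop(T,250,200,410,310,4.9)
for A in [S]: poly(A,"side",g,Y,-18,62,29,z,(0,0,255),1,(0,0))
b=crop(S,280,110,400,340,2.4)
cv2.imwrite("pics/e1.png",np.vstack([a[:,:784],])) 
W=np.zeros((max(a.shape[0],b.shape[0]),800,3),np.uint8);a=cv2.resize(a,(500,344));W[:344,:500]=a;W[:b.shape[0],505:505+b.shape[1]]=b;cv2.imwrite("pics/e1.png",W)
E
```

```text
[479.37150588 -51.51500027 149.13727636] [3.14144023e+00 2.58445009e-04 1.60628299e+00] 0.1713150618109547 [ 0.1538382  -0.10308889 -1.98782298]
```

View pics/e1.png

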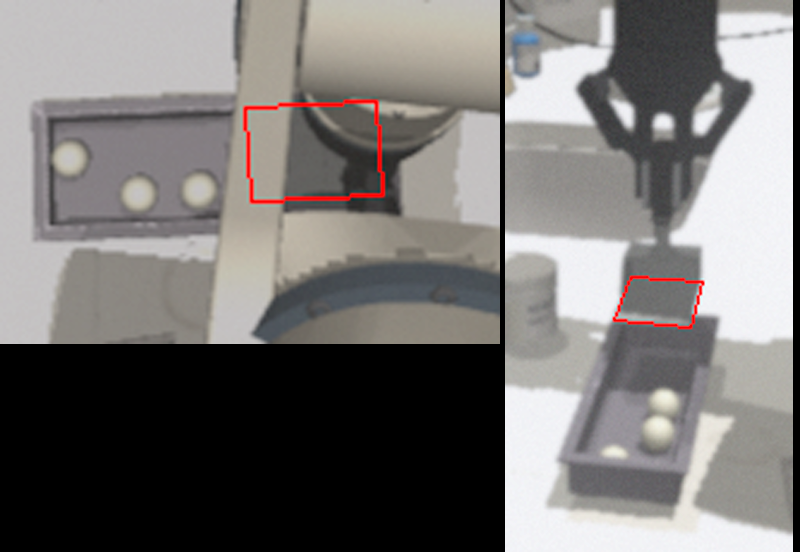

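The held scoop lies where the pose says it should (side crop, red outline 615–703 against the pan at 622–703). I'll descend in steps and watch the force.

>>> carry_out --pt "0 0 0 0 0 0.07 1" --pt "0 0 0 0 0 0.13 1" --pt "0 0 0 0 0 0.16 1" --pt "0 0 0 0 0 0.18 1"

```text
clock: 4.95
eef_pos: [479.2, -51.0, 103.5]
tcp_rot: [-3.141, -0.0, 1.607]
contact_force: [-0.2, -0.3, -1.8]
opening: 0.183
grasp_force: 59.9
```

```bash
python3 - <<'E'
from ov import *
S=r.grab_frame("side")[:,:,::-1].copy()
s=r.sense();print(s["eef_pos"],s["tcp_rot"],s["contact_force"])
p=np.array([476.8,30.7])-82*np.array([-.0366,.9993]);print(p,move((*p,90),down(92.1)))
f=6;a=cv2.convertScaleAbs(cv2.resize(S[200:330,295:385],None,fx=f,fy=f,interpolation=cv2.INTER_CUBIC),alpha=1.4)[:600]
o=(295,200);C=(476.8,30.7)
poly(a,"side",C,92.1,-115,115,44,42,(0,0,255),f,o);poly(a,"side",C,92.1,-105,105,34,15,(255,255,0),f,o)
poly(a,"side",s["eef_pos"],np.degrees(s["tcp_rot"][2]),-18,62,29,s["eef_pos"][2]-72,(0,255,0),f,o)
cv2.imwrite("pics/e2.png",a)
E
```

```text
[479.0652678  -50.9011667  103.22272352] [-3.14074926e+00 -1.15256440e-04  1.60665988e+00] [-0.53915208  0.69349797 -1.21871214]
[479.8012 -51.2426] [-0.0003 -0.     -0.0003 -0.0015  0.0029  0.0529]
```

View pics/e2.png

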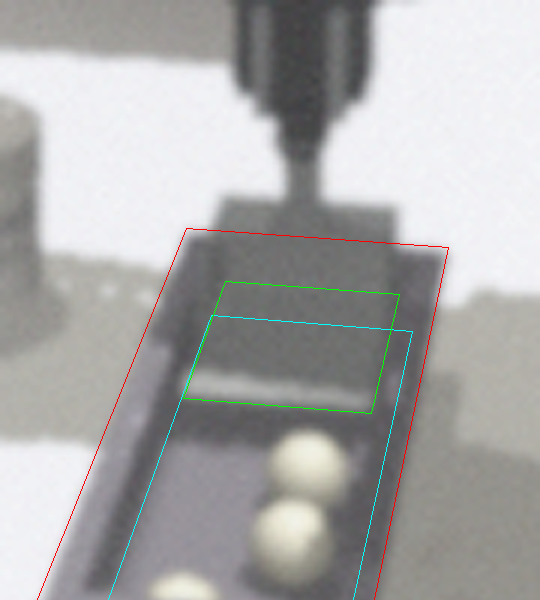

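>>> carry_out --pt "0 -0.004 0 -0.002 0.003 0.03 1" --pt "0 -0.008 0 -0.002 0.003 0.055 1" --pt "0 -0.008 0 -0.002 0.003 0.062 1" --pt "0 -0.008 0 -0.002 0.003 0.062 1"

```text
clock: 5.5
eef_pos: [480.1, -51.1, 88.5]
tcp_rot: [-3.141, 0.025, 1.607]
contact_force: [0.5, 0.5, -1.4]
opening: 0.183
grasp_force: 59.9
```

```bash
python3 - <<'E'
from h import *
s=r.sense();print(s["eef_pos"],s["tcp_rot"],s["contact_force"])
C=np.array([476.8,30.7]);u=np.array([-.0366,.9993])
for t in (-40,0,42):print(t,move((*(C+t*u),87.5),down(92.1)*R.from_euler("y",-1.5,degrees=True)))
E
```

```text
[480.09642712 -51.05242428  88.50183927] [-3.14148579  0.02504367  1.60730913] [ 0.50053034  0.46987447 -1.44204495]
-40 [-0.     -0.0004 -0.      0.1673 -0.0012 -0.0002]
0 [-0.     -0.0004 -0.      0.3273 -0.0012 -0.0042]
42 [-0.000e+00 -4.000e-04 -0.000e+00  4.952e-01 -1.300e-03 -8.400e-03]
```

>>> carry_out --pt "0 0 0 0 -0.001 0.006 1" --pt "0 0 0 0.04 -0.001 0.005 1" --pt "0 0 0 0.09 -0.001 0.004 1" --pt "0 0 0 0.14 -0.001 0.003 1" --pt "0 0 0 0.19 -0.001 0.001 1" --pt "0 0 0 0.24 -0.001 0 1" --pt "0 0 0 0.29 -0.001 -0.001 1" --pt "0 0 0 0.33 -0.001 -0.002 1"

```text
clock: 6.5
eef_pos: [478.3, 31.0, 88.1]
tcp_rot: [3.139, 0.026, 1.607]
contact_force: [-0.3, -5.8, 9.9]
opening: 0.178
grasp_force: 61.4
```

```bash
python3 - <<'E'
from h import *
s=r.sense();print(s["eef_pos"],s["tcp_rot"],s["contact_force"],s["opening"])
C=np.array([476.8,30.7]);u=np.array([-.0366,.9993])
for t in (42,):print(t,move((*(C+t*u),87.),down(92.1)*R.from_euler("y",-1.5,degrees=True)))
S=r.grab_frame("side")[:,:,::-1]
cv2.imwrite("pics/e3.png",cv2.convertScaleAbs(cv2.resize(S[210:330,295:385],None,fx=4,fy=4,interpolation=cv2.INTER_CUBIC),alpha=1.4))
E
```

```text
[478.26784413  31.02983566  88.12443287] [3.13864034 0.0260532  1.60748175] [-0.28388417 -5.77690041  9.92194504] 0.1778589760056626
42 [ 9.00e-04 -0.00e+00  0.00e+00  1.67e-01 -5.90e-03  1.00e-04]
```

View pics/e3.png

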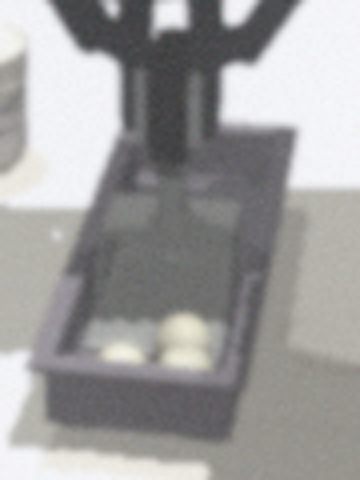

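>>> carry_out --pt "0 0 0 0.03 -0.001 -0.001 1" --pt "0 0 0 0.06 -0.002 -0.002 1" --pt "0 0 0 0.09 -0.003 -0.002 1" --pt "0 0 0 0.115 -0.004 -0.003 1" --pt "0 0 0 0.135 -0.004 -0.004 1" --pt "0 0 0 0.15 -0.004 -0.004 1" --pt "0 0 0 0.162 -0.004 -0.004 1" --pt "0 0 0 0.162 -0.004 -0.004 1"

```text
clock: 7.55
eef_pos: [475.7, 71.3, 88.1]
tcp_rot: [3.139, 0.026, 1.607]
contact_force: [-1.0, -4.8, 9.5]
opening: 0.177
grasp_force: 61.4
```

```bash
python3 - <<'E'
from h import *
s=r.sense();print(s["eef_pos"],s["tcp_rot"],s["contact_force"],s["opening"])
C=np.array([476.8,30.7]);u=np.array([-.0366,.9993]);print((s["eef_pos"][:2]-C)@u)
S=r.grab_frame("side")[:,:,::-1]
cv2.imwrite("pics/e4.png",cv2.convertScaleAbs(cv2.resize(S[230:330,295:385],None,fx=5,fy=5,interpolation=cv2.INTER_CUBIC),alpha=1.4))
E
```

```text
[475.66122689  71.28129249  88.07117254] [3.13898269 0.02578978 1.60738907] [-1.04179537 -4.80838902  9.53801106] 0.17735283410619251
40.5945646775817
```

View pics/e4.png

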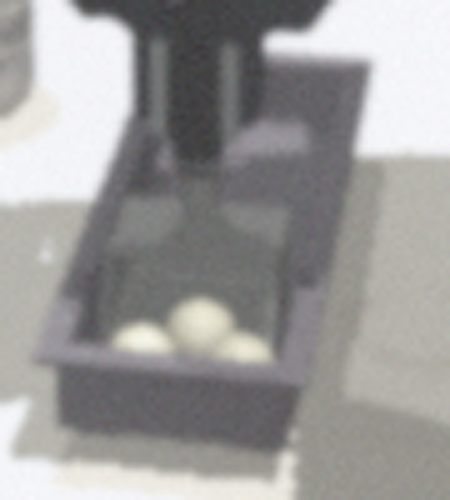

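All three balls are on the pan: two at the end wall (crop 140,340 and 245,350) and one behind (200,325). I'll tilt the nose up while keeping the lip at the wall, then lift.

```bash
cat >> h.py <<'E'
def tilt(yaw,th):return down(yaw)*R.from_euler("y",th,degrees=True)  # th: nose up, deg
E
python3 - <<'E'
from h import *
p=r.sense()["eef_pos"];u=np.array([-.0366,.9993,0]);z=np.array([0,0,1.])
for th,ret,zz in((5,5,89),(10,11,90),(16,17,91),(22,22,91),(22,22,150),(22,22,205)):
    q=p-ret*u;q[2]=zz;print(th,move(q,tilt(92.1,th)))
E
```

```text
5 [ 0.0008  0.036   0.     -0.0201  0.     -0.0032]
10 [ 0.0008  0.0637  0.0001 -0.0442  0.     -0.0066]
16 [ 0.0008  0.0971  0.0001 -0.0683  0.     -0.01  ]
22 [ 8.000e-04  1.304e-01  1.000e-04 -8.830e-02  0.000e+00 -9.500e-03]
22 [ 8.000e-04  1.304e-01  1.000e-04 -9.430e-02  6.000e-04 -2.454e-01]
22 [ 8.000e-04  1.304e-01  1.000e-04 -1.000e-01  1.200e-03 -4.653e-01]
```

>>> carry_out --pt "0 0.018 0 -0.01 0 -0.005 1" --pt "0 0.036 0 -0.02 0 -0.008 1" --pt "0 0.064 0 -0.044 0 -0.012 1" --pt "0 0.097 0 -0.068 0 -0.015 1" --pt "0 0.13 0 -0.088 0 -0.015 1" --pt "0 0.13 0 -0.088 0 -0.015 1" --pt "0 0.13 0 -0.088 0 -0.015 1"

```text
clock: 8.48
eef_pos: [475.1, 49.6, 91.2]
tcp_rot: [-3.141, -0.382, 1.606]
contact_force: [-0.3, -0.1, -2.3]
opening: 0.175
grasp_force: 59.8
```

```bash
python3 - <<'E'
from h import *
s=r.sense();print(s["eef_pos"],s["tcp_rot"],s["contact_force"],s["opening"])
S=r.grab_frame("side")[:,:,::-1]
cv2.imwrite("pics/e5.png",cv2.convertScaleAbs(cv2.resize(S[210:330,295:385],None,fx=4,fy=4,interpolation=cv2.INTER_CUBIC),alpha=1.6))
q=s["eef_pos"].copy();q[2]=210;print(move(q,tilt(92.1,22)))
E
```

```text
[475.12397972  49.6262271   91.15737087] [-3.14116859 -0.38154684  1.60623288] [-0.25131128 -0.13011245 -2.33090918] 0.17468925602419505
[-0.000e+00  7.000e-04 -0.000e+00  1.752e-01 -1.000e-04 -4.413e-01]
```

View pics/e5.png

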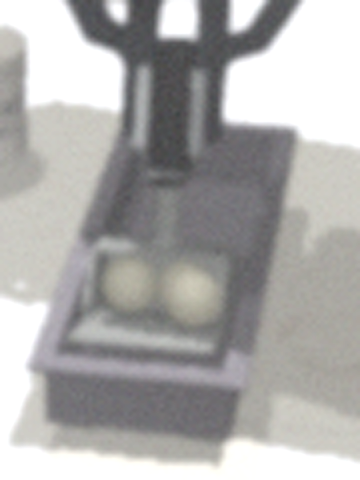

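Two balls show on the pan behind the lip, with the third presumably under the hood. I'll lift, count the balls left in the trough with the network, and check the area left of the jar.

>>> carry_out --pt "0 0 0 0.025 0 -0.063 1" --pt "0 0 0 0.06 0 -0.15 1" --pt "0 0 0 0.1 0 -0.25 1" --pt "0 0 0 0.14 0 -0.35 1" --pt "0 0 0 0.175 0 -0.44 1" --pt "0 0 0 0.175 0 -0.44 1"

```text
clock: 9.28
eef_pos: [476.3, 49.5, 212.1]
tcp_rot: [3.137, -0.382, 1.61]
contact_force: [0.1, 0.4, -3.1]
opening: 0.18
grasp_force: 59.8
```

```bash
python3 - <<'E'
from h import *
s=r.sense();print(s["eef_pos"],s["tcp_rot"],s["contact_force"],s["opening"],s["qpos"].round(2))
for n in("top","side"):
    r.grab_frame(n)
    for d in r.silhouettes(n,"ball0_center"):print(n,round(d["score"],2),np.round(d["position"]),d["region"].sum())
    d=r.silhouettes(n,"trough")
    print("trough",[(round(e["score"],2),np.round(e["position"]).tolist(),int(e["region"].sum())) for e in d])
T=cv2.imread("pics/top0.png",0);a=cv2.resize(T[150:420,0:200],(40,34),interpolation=cv2.INTER_AREA)
for k,row in enumerate(a):print(150+k*8,"".join("#@%+=-. "[min(7,v//24)] for v in row))
E
```

```text
[476.31797916  49.52774168 212.09710886] [ 3.13662163 -0.38170261  1.60984119] [ 0.13949188  0.37254631 -3.07250444] 0.180213599256529 [-0.16  0.19  1.97  0.42  1.1  -0.42]
trough [(0.63, [267.0, 288.0], 937)]
trough [(0.84, [280.0, 334.0], 3892)]
150 =====-----------------------------------
158 ----------------------------------------
166 --------------------------=-----------+%
174 --------------------------+==--------=%@
182 --------------------------%%=--------=%@
190 ------------------------=+%%----------=+
198 -----------------------=+++-------------
206 ------------====------------------------
214 ------==++%%%%%+------------------------
222 ==++%%%%%%%%%%%%------------------------
230 =%%%%%%%%%%++%%%=-----------------------
238 =%%%%++==----%%%+-----------=======-----
246 -%%%%--------+%%+---------=+%%++++==----
254 -+%%%------==+%%%-------=+%%+=====++=---
262 -=%%%+=++%%%%%%%%=------+%%========++=--
270 -=%%%%%%%%%%%%%%%+------+%%========+%---
278 --%%%%%%%%%%%%%%%%------+%%+=======%+---
286 --+%%%%%%%%%%%%%%%=------+%%+=====%+----
294 --=%%%%%%%%%%%%%%%+-------=+++++++=-----
302 --=%%%%%%%%%%%%%%%+---------------------
310 ---%%%%%%%%%%%++==----------------------
318 ---+%%%%++==----------------------------
326 ---===----------------------------------
334 ----------------------------------------
342 =---===-==------------------------------
350 @====++%##@%=======---------------------
358 %@======+%@##@@#@=----------------------
366 ==@==+=--===+@@%+-----------------------
374 ======--=====-===-----------------------
382 ======-======-----==--------------------
390 ============--------=-------------------
398 =============---------------------------
406 %============--------------------------=
414 ==============-------------------------=
```

No balls remain in the trough. I'll carry the scoop round so that it pours with its nose towards the robot, away from the object left of the jar.

```bash
python3 - <<'E'
from h import *
p=r.sense()["eef_pos"]
for k in(.25,.5,.75,1):print(move(p+k*(np.array([492,215,215])-p),tilt(92+46*k,22)))
E
```

```text
[ 2.320e-02  1.000e-04 -5.900e-02  1.553e-01  2.340e-02  5.580e-02]
[ 4.720e-02  1.000e-04 -1.183e-01  3.105e-01  4.680e-02  1.117e-01]
[ 0.0711  0.     -0.1775  0.4658  0.0702  0.1675]
[ 9.500e-02 -1.000e-04 -2.367e-01  6.210e-01  9.360e-02  2.234e-01]
```

>>> carry_out --pt "0.012 0 -0.03 0.078 0.012 0.028 1" --pt "0.023 0 -0.059 0.155 0.023 0.056 1" --pt "0.035 0 -0.089 0.233 0.035 0.084 1" --pt "0.047 0 -0.118 0.31 0.047 0.112 1" --pt "0.059 0 -0.148 0.388 0.059 0.14 1" --pt "0.071 0 -0.178 0.466 0.07 0.168 1" --pt "0.083 0 -0.207 0.543 0.082 0.195 1" --pt "0.095 0 -0.237 0.621 0.094 0.223 1"

```text
clock: 10.58
eef_pos: [492.6, 215.4, 215.1]
tcp_rot: [3.141, -0.383, 2.412]
contact_force: [0.8, -0.4, -2.4]
opening: 0.181
grasp_force: 59.8
```

```bash
python3 - <<'E'
from h import *
s=r.sense();p=s["eef_pos"];print(p,s["tcp_rot"],s["qpos"].round(2),s["contact_force"])
for k in(.5,1):print(move(p+k*(np.array([534,351,185])-p),tilt(138+42*k,22)))
E
```

```text
[492.55482114 215.35385134 215.08694769] [ 3.14131768 -0.38341099  2.41226708] [ 0.21  0.36  1.72  0.32  1.3  -0.75] [ 0.79226194 -0.39616427 -2.4360496 ]
[ 4.330e-02  2.000e-04 -1.071e-01  8.780e-02  2.575e-01  1.004e-01]
[ 8.700e-02  2.000e-04 -2.153e-01  1.757e-01  5.150e-01  2.008e-01]
```

>>> carry_out --pt "0.014 0 -0.035 0.029 0.085 0.033 1" --pt "0.028 0 -0.07 0.058 0.17 0.067 1" --pt "0.043 0 -0.107 0.088 0.257 0.1 1" --pt "0.058 0 -0.143 0.117 0.343 0.133 1" --pt "0.072 0 -0.179 0.147 0.43 0.167 1" --pt "0.087 0 -0.215 0.176 0.515 0.2 1" --pt "0.087 0 -0.215 0.176 0.515 0.2 1"

```text
clock: 11.45
eef_pos: [534.1, 352.1, 184.2]
tcp_rot: [-3.141, -0.384, 3.14]
contact_force: [0.7, -0.7, -2.7]
opening: 0.183
grasp_force: 59.7
```

```bash
python3 - <<'E'
from h import *
s=r.sense();p=s["eef_pos"];print(p,s["tcp_rot"],s["qpos"].round(2),s["contact_force"])
for th in(12,2,-8,-18,-28,-38,-48,-52):
    t=np.radians(th);f=62*np.cos(t)+72*np.sin(t)
    z=165 if th>-40 else 160
    print(th,move((449+f,351,z),tilt(180,th)))
for n in("top","side"):
    r.grab_frame(n)
    for l in("wide_jar","ball0_center"):
        for d in r.silhouettes(n,l):
            ys,xs=np.nonzero(d["region"]);print(n,l,round(d["score"],2),np.round(d["position"]),xs.min(),xs.max(),ys.min(),ys.max())
E
```

```text
[534.13116492 352.14726915 184.22862267] [-3.14092508 -0.3839235   3.14034983] [ 0.49  0.61  1.39  0.18  1.49 -1.13] [ 0.67932743 -0.71880114 -2.688585  ]
12 [-0.0001 -0.0555 -0.0004  0.0065 -0.0046  0.0856]
2 [-1.000e-04 -1.111e-01 -4.000e-04  4.780e-02 -4.600e-03  1.023e-01]
-8 [-0.0002 -0.1667 -0.0003  0.0964 -0.0047  0.1219]
-18 [-2.000e-04 -2.222e-01 -3.000e-04  1.507e-01 -4.700e-03  1.439e-01]
-28 [-2.000e-04 -2.778e-01 -3.000e-04  2.093e-01 -4.800e-03  1.675e-01]
-38 [-3.000e-04 -3.333e-01 -3.000e-04  2.701e-01 -4.900e-03  1.921e-01]
-48 [-3.000e-04 -3.889e-01 -3.000e-04  3.240e-01 -4.900e-03  2.354e-01]
-52 [-3.000e-04 -4.111e-01 -3.000e-04  3.483e-01 -4.900e-03  2.452e-01]
side wide_jar 0.69 [414. 318.] 269 368 364 470
```

>>> carry_out --pt "0 -0.056 0 0.007 -0.005 0.086 1" --pt "0 -0.111 0 0.048 -0.005 0.102 1" --pt "0 -0.167 0 0.096 -0.005 0.122 1" --pt "0 -0.222 0 0.151 -0.005 0.144 1" --pt "0 -0.278 0 0.209 -0.005 0.168 1" --pt "0 -0.333 0 0.27 -0.005 0.192 1" --pt "0 -0.389 0 0.324 -0.005 0.235 1" --pt "0 -0.411 0 0.348 -0.005 0.245 1"

```text
clock: 12.75
eef_pos: [432.5, 348.1, 168.9]
tcp_rot: [-3.1, 0.758, 3.138]
contact_force: [-0.7, -0.5, -1.4]
opening: 0.183
grasp_force: 59.9
```

```bash
python3 - <<'E'
from h import *
s=r.sense();p=s["eef_pos"];print(p,s["tcp_rot"],s["qpos"].round(2),s["contact_force"])
print(move((434,351,160),tilt(180,-52)))
for n in("side","top"):
    im=r.grab_frame(n);cv2.imwrite(f"pics/p_{n}.png",im[:,:,::-1])
    for l in("wide_jar","ball0_center"):
        for d in r.silhouettes(n,l):
            ys,xs=np.nonzero(d["region"]);print(n,l,round(d["score"],2),np.round(d["position"]),xs.min(),xs.max(),ys.min(),ys.max())
E
```

```text
[432.4848067  348.08153774 168.89496189] [-3.10043238  0.7577866   3.13776943] [ 1.07  0.27  2.2  -1.23  0.72  0.51] [-0.68347422 -0.548844   -1.42988542]
[-0.014  -0.0477  0.0002  0.0201  0.0129  0.0295]
side wide_jar 0.8 [419. 318.] 268 368 364 471
side ball0_center 0.7 [403. 325.] 317 334 394 412
top wide_jar 0.84 [278. 171.] 120 183 245 299
top ball0_center 0.52 [270. 170.] 166 175 265 276
```

>>> carry_out --pt "0 -0.015 0 0 0 0 1" --pt "0 -0.015 0 0 0 0 1" --pt "0 0 0 0 0 0 1" --pt "0 -0.015 0 0 0 0 1"

```text
clock: 13.55
eef_pos: [434.0, 349.9, 170.6]
tcp_rot: [-3.097, 0.8, 3.141]
contact_force: [0.2, -0.5, -1.5]
opening: 0.178
grasp_force: 59.9
```

```bash
python3 - <<'E'
from h import *
s=r.sense();p=s["eef_pos"];print(p,s["tcp_rot"],s["qpos"].round(2),s["contact_force"])
print(move((450,349,230),tilt(180,-35)),move((500,345,230),tilt(170,-15)))
f=[]
for n in("side","top"):
    im=r.grab_frame(n)[:,:,::-1];f.append(im)
    for l in("wide_jar","ball0_center"):
        for d in r.silhouettes(n,l):
            ys,xs=np.nonzero(d["region"]);print(n,l,round(d["score"],2),np.round(d["position"]),xs.min(),xs.max(),ys.min(),ys.max())
a=cv2.resize(f[0][270:480,220:420],(476,500),interpolation=cv2.INTER_CUBIC);b=cv2.resize(f[1][200:320,100:220],(320,320),interpolation=cv2.INTER_CUBIC)
W=np.zeros((500,800,3),np.uint8);W[:,:476]=a;W[:320,480:800]=b;cv2.imwrite("pics/pour.png",cv2.convertScaleAbs(W,alpha=1.5))
E
```

```text
[433.96594374 349.91028186 170.61860158] [-3.09719858  0.79981723  3.14115775] [ 1.09  0.29  2.21 -1.29  0.75  0.59] [ 0.23599377 -0.47712429 -1.52742168]
[-0.0142  0.0601 -0.0014 -0.2151 -0.0089 -0.1192] [ 0.0146  0.1718  0.0446 -0.3544 -0.0184  0.0248]
side wide_jar 0.64 [420. 319.] 268 368 364 471
side ball0_center 0.63 [402. 324.] 312 331 392 411
top wide_jar 0.95 [278. 168.] 123 183 247 299
top ball0_center 0.67 [271. 169.] 165 174 265 276
```

View pics/pour.png

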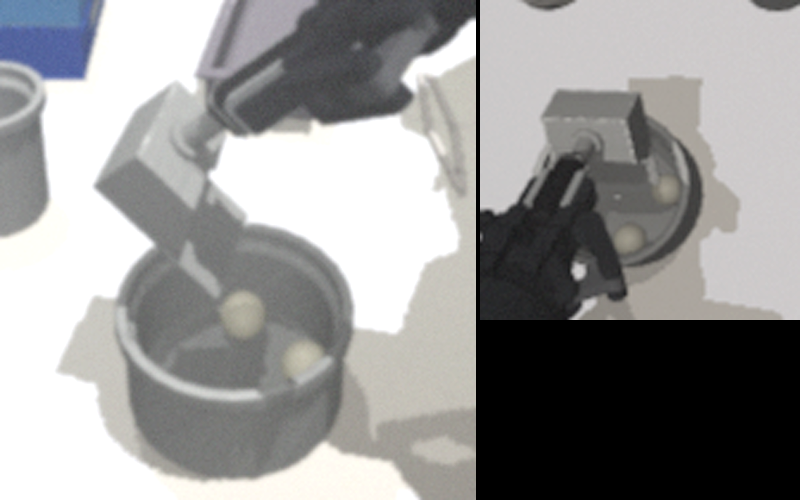

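Two balls show in the jar at crop (240,315) and (305,362), and the third may be hidden behind the scoop or the wall. I'll raise the scoop with the nose still down and count.

```bash
python3 - <<'E'
from h import *
s=r.sense();p=s["eef_pos"];Rm=R.from_euler("xyz",s["tcp_rot"])
print(move(p+[0,0,80],Rm),move(p+[60,0,80],Rm))
E
```

```text
[ 0.      0.      0.     -0.2293 -0.0106 -0.2229] [ 0.      0.      0.     -0.3967 -0.0034 -0.0511]
```

>>> carry_out --pt "0 0 0 -0.06 -0.002 -0.06 1" --pt "0 0 0 -0.15 -0.006 -0.145 1" --pt "0 0 0 -0.229 -0.01 -0.223 1" --pt "0 0 0 -0.229 -0.01 -0.223 1"

```text
clock: 14.35
eef_pos: [432.8, 350.8, 251.4]
tcp_rot: [-3.099, 0.801, -3.141]
contact_force: [0.1, -0.3, -1.6]
opening: 0.179
grasp_force: 59.9
```

```bash
cat > cnt.py <<'E'
from h import *
def count():
    s=r.sense();print(s["eef_pos"],s["tcp_rot"],s["qpos"].round(2),s["contact_force"])
    for n in("side","top"):
        im=r.grab_frame(n);cv2.imwrite(f"pics/n_{n}.png",im[:,:,::-1])
        for l in("wide_jar","ball0_center"):
            for d in r.silhouettes(n,l):
                ys,xs=np.nonzero(d["region"]);print(n,l,round(d["score"],2),np.round(d["position"]),xs.min(),xs.max(),ys.min(),ys.max(),onz(n,*d["position"],20).round())
E
python3 -c "
from cnt import *
count()"
```

```text
[432.7619039  350.79431946 251.38800611] [-3.09934608  0.80116987 -3.14149439] [ 1.09  0.13  2.15 -1.1   0.83  0.31] [ 0.07320354 -0.31028606 -1.55039458]
side wide_jar 0.66 [417. 313.] 267 368 362 471 [447. 354.  20.]
side ball0_center 0.73 [402. 326.] 312 331 392 411 [438. 327.  20.]
top wide_jar 0.72 [276. 162.] 128 183 241 300 [431. 342.  20.]
top ball0_center 0.51 [270. 169.] 165 174 265 275 [442. 328.  20.]
```

```bash
python3 - <<'E'
from h import *
s=r.sense();p=s["eef_pos"]
for k in(.25,.5,.75,1):print(move(p+k*(np.array([480,190,240])-p),tilt(180-40*k,-46+46*k)))
E
```

```text
[ 0.0211  0.0633  0.0422 -0.0274 -0.1574  0.0473]
[ 0.0485  0.1272  0.0905 -0.0548 -0.3148  0.0947]
[ 0.0667  0.1892  0.1451 -0.0821 -0.4722  0.142 ]
[ 0.0747  0.2482  0.2053 -0.1095 -0.6296  0.1894]
```

>>> carry_out --pt "0.01 0.032 0.021 -0.014 -0.079 0.024 1" --pt "0.021 0.063 0.042 -0.027 -0.157 0.047 1" --pt "0.035 0.095 0.066 -0.041 -0.236 0.071 1" --pt "0.048 0.127 0.09 -0.055 -0.315 0.095 1" --pt "0.058 0.158 0.118 -0.068 -0.394 0.118 1" --pt "0.067 0.189 0.145 -0.082 -0.472 0.142 1" --pt "0.075 0.248 0.205 -0.11 -0.63 0.189 1" --pt "0.075 0.248 0.205 -0.11 -0.63 0.189 1"

```text
clock: 15.65
eef_pos: [481.5, 187.2, 240.4]
tcp_rot: [-3.141, -0.002, 2.437]
contact_force: [0.4, -0.0, -0.7]
opening: 0.18
grasp_force: 59.9
```

```bash
python3 - <<'E'
from cnt import *
count()
import cv2
for n,(y0,y1,x0,x1) in(("side",(360,440,265,370)),("top",(238,302,118,186))):
    im=cv2.imread(f"pics/n_{n}.png")[y0:y1,x0:x1]
    b=im[:,:,0].astype(int);rr=im[:,:,2].astype(int);g=cv2.cvtColor(im,6)
    st=2;
    for k in range(0,g.shape[0],st+ (1 if n=='side' else 0)):print("".join("#@%*+=-. "[min(8,int(v)//22)] for v in g[k,::2 if n=='side' else 1]))
E
```

```text
[481.54279784 187.23377867 240.38623739] [-3.14119354e+00 -2.03141298e-03  2.43701304e+00] [ 0.37  0.18  1.85  0.    1.12 -0.5 ] [ 0.44979339 -0.04977676 -0.66099087]
side wide_jar 0.91 [417. 316.] 269 368 364 471 [443. 353.  20.]
side ball0_center 0.83 [401. 321.] 312 330 392 411 [443. 328.  20.]
top wide_jar 0.8 [261. 160.] 139 183 241 290 [461. 349.  20.]
... ...... . ...---..................................
.. ....  .. .. . .......-------......................
.. .   .. .  ....---======++=========-...............
 . ..   .. ..--===++++++++++++++*++++===--...........
. ...  ....--=++++++==============++****+==-.........
.. ......-==++++==========+++=+======+++**+==-.......
   . ..-==+++=====+++++**+*********++++=++**+==......
.  ...-=+++====+++++++++**+**+*********+++++**+=-....
.. ..-=++====+++++++++**+****************++++**+=-...
. ..-=++==++**++++**+*++*******************+++**+=-..
 ..-=++==+**+*++++++++++****++***************++**==..
...-=+==+****+++++++*+++*+=-..-=+*************++*+=-.
 .--++=+******++++*++**++-......-+*************+*+=-.
..-=+=+*********+*++++++=-......-+***
[... 2226 characters left out ...]
==========
%%%%%%%%%%%%%%%%%%%%%%%%%+==============+++=========================
%%%%%%%%%%%%%%%%%%%%%%%%%*+========+++++****+=======================
%%%%%%%%%%%%%%%%%%%%%%%%%*+========---===+==========================
%%%%%%%%%%%%%%%%%%%%%%%%%%+=========================================
%%%%%%%%%%%%%%%%%%%%%%%%%%%*+=======================================
%%%%%%%%%%%%%%%%%%%%%%%*++==========================================
%%%%%%%%%%%%%%%%%%*++===============================================
%%%%%%%%%%%%%**+====================================================
%%%%%%%%%*+==---====================================================
%%%%%*+==--------=================================-=--===========+++
```

```bash
python3 - <<'E'
from h import *
p=r.sense()["eef_pos"]
print(move((475,-40,230),tilt(120,8)))
E
```

```text
[-0.0077  0.0444  0.1118 -0.5777 -0.7206  0.043 ]
```

>>> carry_out --pt "0 0.022 0.02 -0.1 -0.12 0.01 1" --pt "-0.002 0.044 0.04 -0.2 -0.25 0.02 1" --pt "-0.004 0.044 0.06 -0.3 -0.38 0.03 1" --pt "-0.006 0.044 0.08 -0.4 -0.5 0.035 1" --pt "-0.007 0.044 0.1 -0.5 -0.62 0.04 1" --pt "-0.008 0.044 0.11 -0.578 -0.72 0.043 1" --pt "-0.008 0.044 0.112 -0.578 -0.72 0.043 1"

```text
clock: 16.82
eef_pos: [475.1, -41.0, 230.2]
tcp_rot: [3.14, -0.138, 2.092]
contact_force: [0.4, -0.2, -1.8]
opening: 0.179
grasp_force: 59.9
```

```bash
python3 - <<'E'
from cnt import *
count()
im=cv2.imread("pics/n_top.png");g=cv2.cvtColor(im,6)[238:302,118:186]
for k in range(0,g.shape[0],2):print("".join("#@%*+=-. "[min(8,int(v)//22)] for v in g[k]))
print(move((468,-261,170),down(108.3)))
E
```

```text
[475.05052133 -41.02637523 230.16158957] [ 3.14008901 -0.13835907  2.09151016] [-0.17  0.17  1.89  0.12  1.17 -0.74] [ 0.43891887 -0.22019186 -1.81487044]
side wide_jar 0.59 [415. 316.] 269 368 363 469 [444. 351.  20.]
side ball0_center 0.65 [402. 324.] 312 331 392 412 [439. 328.  20.]
top wide_jar 0.83 [268. 151.] 118 183 241 300 [447. 364.  20.]
top wide_jar 0.54 [252. 332.] 317 344 230 275 [478.   4.  20.]
top ball0_center 0.59 [269. 170.] 164 174 265 276 [446. 328.  20.]
-------------------------------------============-------------------
------------------------------====+===================--------------
----------------------================+++++==============-----------
-----------------=======++************+++===++++============--------
--------------=====+*****+++++*******++++++++==+++============------
------------====+***+++***%%%%%%%%%%%%%%%****+++==+++===========----
----------===+***++**%%%%%%%%%%%***+++++++++****+++=+++==========---
--------===+%%*++*%%%%%%%%%**++++++++++++++++++++++++=+**+========--
------===+*%*+**%%%%%%%%%*++================++++++++++=+*%+=========
[... 937 characters left out ...]
=+++===========+==*%%%%%+=---
---===*%*+*%%%%%%%****+============+++++****++======+===*%%%%%*=----
----===+%***%%%%%%*****+============--===+***+=====+===*%%%%%+------
-----===+%%***%%%%%%*****+=======--------=+***+==++==+%%%%%%+-------
-------===+%%**%%%%%%%******++++=--------=+****++==+*%%%%%+---------
--------====+*%%**%%%%%%********+=------==+**++==+*%%%%%+-----------
-----------===++*%%***%%%%%******+++++****+====+*%%%%*+-------------
--------------====+++*%%****%%*******+++===+*%%%%%*+----------------
----------------===+===++++++++++=====++**%%%*+==-------------------
-----------------------======++++++========-------------------------
[-0.0039 -0.0443  0.0647 -0.7796 -0.4686  0.133 ]
```

The clear top view shows three bright discs inside the jar, and the jar's outline has not shifted. Now I'll put the scoop back.

>>> carry_out --pt "-0.001 -0.011 0.016 -0.13 -0.08 0.022 1" --pt "-0.001 -0.022 0.032 -0.28 -0.16 0.045 1" --pt "-0.002 -0.033 0.048 -0.43 -0.25 0.07 1" --pt "-0.003 -0.044 0.065 -0.58 -0.35 0.1 1" --pt "-0.004 -0.044 0.065 -0.7 -0.42 0.12 1" --pt "-0.004 -0.044 0.065 -0.78 -0.469 0.133 1" --pt "-0.004 -0.044 0.065 -0.78 -0.469 0.133 1" --pt "-0.004 -0.044 0.065 -0.78 -0.469 0.133 1"

```text
clock: 18.12
eef_pos: [467.6, -261.2, 170.0]
tcp_rot: [3.142, -0.002, 1.888]
contact_force: [-0.2, -0.1, -0.9]
opening: 0.18
grasp_force: 59.8
```

```bash
python3 - <<'E'
from h import *
s=r.sense();p=s["eef_pos"];print(p,s["tcp_rot"])
print(move((468,-260.3,73),down(108.3)))
E
```

```text
[ 467.6207381  -261.22383522  169.98572874] [ 3.14151530e+00 -1.56095331e-03  1.88755761e+00]
[ 0.     -0.0005 -0.0008  0.0024  0.0026  0.3879]
```

>>> carry_out --pt "0 0 0 0.002 0.002 0.12 1" --pt "0 0 0 0.002 0.002 0.24 1" --pt "0 0 0 0.002 0.002 0.33 1" --pt "0 0 0 0.002 0.002 0.37 1" --pt "0 0 0 0.002 0.002 0.385 1" --pt "0 0 0 0.002 0.002 0.39 1" --pt "0 0 0 0.002 0.002 0.39 1"

```text
clock: 19.0
eef_pos: [468.2, -261.6, 73.1]
tcp_rot: [3.141, -0.0, 1.887]
contact_force: [-0.3, 0.4, 0.1]
opening: 0.182
grasp_force: 59.9
```

>>> carry_out --pt "0 0 0 0 0 0.003 1" --pt "0 0 0 0 0 0.005 1" --pt "0 0 0 0 0 0.005 1"

```text
clock: 19.38
eef_pos: [468.1, -261.7, 72.0]
tcp_rot: [3.141, -0.0, 1.887]
contact_force: [-2.3, 1.4, 6.8]
opening: 0.175
grasp_force: 61.2
```

In contact. I'll open gently, then rise.

>>> carry_out --pt "0 0 0 0 0 0.002 0.5" --pt "0 0 0 0 0 0.002 0.2" --pt "0 0 0 0 0 0.002 -0.2" --pt "0 0 0 0 0 0.002 -0.4" --pt "0 0 0 0 0 0.002 -0.4" --pt "0 0 0 0 0 -0.1 -0.4" --pt "0 0 0 0 0 -0.25 -0.4" --pt "0 0 0 0 0 -0.42 -0.4"

```text
clock: 20.38
eef_pos: [467.4, -261.3, 176.8]
tcp_rot: [-3.141, -0.002, 1.887]
contact_force: [1.1, 0.5, 0.0]
opening: 0.702
grasp_force: 0.0
```

```bash
python3 - <<'E'
from h import *
s=r.sense();p=s["eef_pos"];print(p,s["opening"],s["contact_force"])
for n in("top","side"):
    r.grab_frame(n)
    for d in r.silhouettes(n,"scoop_grip")[:2]:
        ys,xs=np.nonzero(d["region"]);print(n,round(d["score"],2),np.round(d["position"]),len(ys),xs.min(),xs.max(),ys.min(),ys.max())
    for l in("ball0_center","wide_jar"):
        for d in r.silhouettes(n,l)[:3]:print(n,l,round(d["score"],2),np.round(d["position"]))
print(move((p[0]-150,p[1]-60,230),down(90)))
E
```

```text
[ 467.3758872  -261.25225774  176.82019133] 0.7018565827277087 [1.12930995 0.46536675 0.02282386]
top 0.61 [259. 458.] 1411 431 486 240 279
top ball0_center 0.54 [267. 170.]
top wide_jar 0.57 [270. 151.]
side 0.7 [221. 363.] 936 351 381 174 234
side ball0_center 0.85 [404. 321.]
side wide_jar 0.87 [416. 312.]
[-5.000e-04 -8.000e-04  1.006e-01 -4.170e-02 -6.444e-01 -2.194e-01]
```

The scoop's outline in both views matches its first upright standing (side rows 174–234). The gripper is clear of it, so I'm handing in.

```bash
python3 -c "
from rig import r
print(r.sign_off())"
```

```text
the job is handed in; nothing more can be done
None
```

The three milling balls are in the wide jar, the scoop is standing upright on the open worktop and let go, and the job was handed in at about 21 s on the robot's clock.

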